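# Tap a pack of gel plates flush and close the keeper

## Robot

A 6-joint arm with a two-finger parallel gripper is mounted at the origin on a cart in front of the work surface, level with it; the furniture and walls round the work are solid. World frame = base frame: x ahead of the robot, y to its left, z up, the work surface at z = 0. Lengths are in m, angles in degrees, forces in N, time in s.
With the tool pointing down it reaches from about 0.4 to 0.825 m from the base axis. Payload 7 kg.
Tool frame: the origin (TCP) lies on the centre line of the jaws, within the pads' length; the fingertips stand 11 mm ahead of it and the grasp point (between the pads) lies 8 mm behind it; z points along the fingers, y is the line along which they close (so a half turn about z gives the same grasp; the last joint's range is limited). The gripper opens to 88 mm and grips with 3 to 60 N. Pads are 19 mm wide; open, the fingers measure 130 mm over their backs; the gripper's body (78 mm by 193 mm) begins 47 mm behind the grasp point.
Start: joints at [54.437, 20.546, 0.682, 0, -70.136, -16.507], TCP at [0.532, 0.415, 0.238] pointing down, gripper open.
Joint ranges: [-176.03, 176.03], [-82.01, 121.73], [-58.28, 71.71], [-173.87, 95.51], [-174.79, -0.11], [-173.66, 173.66]. Speed limits (degrees/s): [136.94, 136.94, 172.46, 180, 180, 180].

## Interface

Orientations are given as [roll, pitch, yaw] about the fixed x, y, z axes, in that order (R = Rz(yaw) Ry(pitch) Rx(roll)).
In Python, from plant import r, capture, camera_model, job gives the robot as it stands.
- The arm moves only by the tool drive_tool, never from a script. Its argument "increments" is a list that holds one entry, the list of rows, each a list of 5 numbers: the gripper's target within -1 to 1 (fully open at 1, half-way at 0, shut at -1), then the shift along the tool's x, y, z scaled (see below), then the turn about the tool's z scaled (see below). In form: [[[gripper, tx, ty, tz, roll], ...]]. A call has 1 to 5 rows; each row is the pose to reach, as a shift and turn from the pose commanded when the call began, along the tool's axes at that moment, turning the shorter way round; what a row does not reach only later rows make up. The controller multiplies each number of a shift by 120 mm and each number of a turn by 360 degrees. A row lasts 1/8 s, in which the tool goes at most 62.5 mm and 10.7 degrees, less where a joint would pass 70% of its speed; a pose out of reach is approached as far as the arm can. A call with a number of a shift or a turn outside -1 to 1 is refused whole. A call with a gripper value outside its range is refused whole. The fingers move at their own pace and stop on an object; "squeeze" is the grip in N (left out, the last holds). Time passes only in rows, so rows that repeat a pose let the fingers close. It gives the time, the measured TCP pose, the force, the opening and the grip force at its end, in the units of the state.
- r.get_state(): the state, without advancing time (a new reading comes with each control period).
- capture(name): name is "scene" or "top" or "wrist"; returns the picture (420x560x3 uint8, red, green, blue); there is no depth.
- camera_model(name): a dict with "camera_matrix" (3x3 intrinsics, pixels), "rvec" (rotation vector, rad) and "tvec" (3), from world to camera coordinates, as OpenCV has them. Camera axes: x right, y down, z forward; pixel columns grow to the right and rows downward; lengths in m; the calibration is good to about 2 mm. A picture is of the moment at which its call begins: read the wrist's pose just before it. camera_model takes no time and is no camera call; for the wrist camera it gives the pose at the moment of the call.
- job.close_job(): hands the job in; it is judged then, once.
The state is a dict: "time_s": time; "joints": joint angles; "qd": joint speeds; "joint_torque": joint torques, N m; "tcp_pos": TCP position; "eef_rot": TCP orientation; "contact_force": force on the tool from outside, world axes, zero at the start; "moment": the same for the moment, N m; "gripper_width": finger opening in m; "gripper_force": force on a finger pad.
Only numpy, scipy, OpenCV 4.12 (cv2) and the standard library are available. Lean on these libraries where they do the work, as an engineer would, in place of code of your own. Each camera call takes 0.05 s, during which the arm holds its last target. There are 200 camera calls.

## Task

On the sloping stand four gel sandwiches lie loosely stacked, their edges out of line. Gently tap the pack's upper and right-hand edges until all four plates sit flush together against the stand's lower stop and side stop, then swing the hinged keeper bar with the red tab over the pack and press it fully shut. Do not upset the things round about.

Things in the scene. Friction and masses are not known exactly. Their poses are not given: they have to be found in the camera images.
- stand: Fixed sloping stand: white bed tilted 0.50 rad (29 deg) up from the robot's side, two aluminium stop bars forming a corner. Origin: that corner on the bed's surface, 40 mm above the bench. x runs up the slope away from the robot, y to the left along the bed, z square out of the bed (leaning 29 deg from vertical towards the robot's side). Flush plates have their lower edges at x = 0, left edges at y = 0.
- lower_stop (a point): Middle of the lower stop's face, at the bed's surface: stand x = 0, y = -29 mm. The stop spans y = -67 to +9 mm, is 10 mm thick and 22 mm high above the bed (the pack is 20 mm).
- side_stop (a point): Middle of the side stop's face (left of the pack), at the bed's surface: stand x = +36, y = 0 mm. The stop spans x = -11 to +84 mm, is 9 mm thick and 22 mm high above the bed.
- bed_end (a point): Upper right corner of the bed's surface: stand x = +84, y = -67 mm. The bed (8 mm thick) ends here, so flush plates overhang it 16 mm at the upper and 13 mm at the right edge; a finger moved against those edges may reach up to 15 mm below the bed's surface. Both these sides are open; the bar-shaped stops are at the other two.
- plate_1: Gel sandwich, lowest of four: rigid plate 100 (x) by 80 (y) by 5 mm, 120 g; white notched alumina below, greenish glass above, blue strips along its sides. Origin: centre of its underside; axes like the stand's when flush, then at stand x = 50, y = -40, z = 0 mm. Starts 4 to 15 mm too far up the slope and too far right, slightly turned; friction 0.9 holds it.
- plate_2: Gel sandwich, second from below of four: rigid plate 100 (x) by 80 (y) by 5 mm, 120 g; white notched alumina below, greenish glass above, blue strips along its sides. Origin: centre of its underside; axes like the stand's when flush, then at stand x = 50, y = -40, z = 5 mm. Starts 4 to 15 mm too far up the slope and too far right, slightly turned; friction 0.9 holds it.
- plate_3: Gel sandwich, third from below of four: rigid plate 100 (x) by 80 (y) by 5 mm, 120 g; white notched alumina below, greenish glass above, blue strips along its sides. Origin: centre of its underside; axes like the stand's when flush, then at stand x = 50, y = -40, z = 10 mm. Starts 4 to 15 mm too far up the slope and too far right, slightly turned; friction 0.9 holds it.
- plate_4: Gel sandwich, topmost of four: rigid plate 100 (x) by 80 (y) by 5 mm, 120 g; white notched alumina below, greenish glass above, blue strips along its sides. Origin: centre of its underside; axes like the stand's when flush, then at stand x = 50, y = -40, z = 15 mm. Starts 4 to 15 mm too far up the slope and too far right, slightly turned; friction 0.9 holds it.
- keeper (a joint): Hinge of the steel keeper bar, rad: 0 = shut, lying across the pack just above it; up to 2.3 = open, leaning out to the left. At angle a the bar points along (y, z) = (-cos a, sin a) in the stand's frame. Light friction (0.05 N m) holds it where it is left; 1 N at its end swings it.
- keeper_pin (a point): Middle of the hinge pin, left of the side stop: stand x = 50, y = +13, z = +30 mm; the pin runs along the stand's x. The bar is 16 mm wide (along x), 6 mm thick, centred on the pin, 104 mm long. Its hooked end, 98 to 103 mm from the pin, reaches 21 mm below the bar's centre line and comes down 5 mm outside the right edges of a flush pack; a plate sticking out farther stops it.
- keeper_tab (a point): Top face (the outer face when open) of the red thumb tab that ends the keeper bar: 22 by 18 mm, 4 mm thick, centred 114 mm from the pin; this face is 3 mm above the bar's centre line when shut. The tab ends 125 mm from the pin.
- comb_1: White plastic gel comb, 35 by 82 by 5 mm, lying on the bench left of the stand; bystander. Origin: its middle, underside.
- comb_2: Yellow plastic gel comb like the white one; bystander.
- petri: Petri dish, 61 mm across, 14 mm high, left behind on the bench; bystander. Origin: centre of its underside.
- sachet_1: White sachet with a coloured band, 48 by 68 by 9 mm; bystander.
- tube_holder: Wooden test-tube holder, 22 by 170 by 12 mm; bystander.

How it is judged (in metres and radians):
On the way, in this order (a step that is already met when the one before it is completed fails the run):
1. all four plates are flush with both stops, the keeper still open (x of plate_1 in the frame of stand between 0.047 and 0.053 m and y of plate_1 in the frame of stand between -0.043 and -0.037 m and angle between the x axis of each of plate_1, plate_2, plate_3, plate_4 and the x axis of stand, either way round below 0.035 rad and angle between the z axis of each of plate_1, plate_2, plate_3, plate_4 and the z axis of stand, either way round below 0.06 rad and x of plate_2 in the frame of stand between 0.047 and 0.053 m and y of plate_2 in the frame of stand between -0.043 and -0.037 m and x of plate_3 in the frame of stand between 0.047 and 0.053 m and y of plate_3 in the frame of stand between -0.043 and -0.037 m and x of plate_4 in the frame of stand between 0.047 and 0.053 m and y of plate_4 in the frame of stand between -0.043 and -0.037 m and value of joint keeper above 0.5 rad), for 0.2 s.
2. the keeper is shut over the flush pack (x of plate_1 in the frame of stand between 0.047 and 0.053 m and y of plate_1 in the frame of stand between -0.043 and -0.037 m and angle between the x axis of each of plate_1, plate_2, plate_3, plate_4 and the x axis of stand, either way round below 0.035 rad and angle between the z axis of each of plate_1, plate_2, plate_3, plate_4 and the z axis of stand, either way round below 0.06 rad and x of plate_2 in the frame of stand between 0.047 and 0.053 m and y of plate_2 in the frame of stand between -0.043 and -0.037 m and x of plate_3 in the frame of stand between 0.047 and 0.053 m and y of plate_3 in the frame of stand between -0.043 and -0.037 m and x of plate_4 in the frame of stand between 0.047 and 0.053 m and y of plate_4 in the frame of stand between -0.043 and -0.037 m and value of joint keeper below 0.05 rad), for 0.2 s.
At the end, for the whole second after the job is handed in: All four plates lie at rest flat on the bed, each within 3 mm and 2 degrees of flush with both the lower and the side stop, and the keeper bar is shut (within 0.05 rad, 3 degrees) (all of step 2 and linear speed of each of plate_1, plate_2, plate_3, plate_4 below 0.01 m/s); the robot touches nothing.
It fails at once if a plate was struck or pressed hard enough to chip it (more than 60 N from the robot) (contact force between the fingers and plate_1 above 60 N or contact force between the fingers and plate_2 above 60 N or contact force between the fingers and plate_3 above 60 N or contact force between the fingers and plate_4 above 60 N).
It fails at once if a plate fell off the stand (distance between any of plate_1, plate_2, plate_3, plate_4 and stand above 0.12 m).
It fails at once if a bystander was pushed aside (distance of any of comb_1, comb_2, petri, sachet_1, tube_holder from where it was at the start of the episode above 0.03 m).
It also fails if it takes over 58 s, if anything falls off the work surface, if the arm or the gripper's body presses on something with over 40 N, if the wrist force passes 120 N, or if a joint passes its speed limit or range.

## Working session

There is one attempt and no reset: what is moved stays moved. The work goes in short steps, Python scripts to look and compute and a tool call to move; the robot and the scene stay as the last step left them, time stands still between calls to the robot, and variables do not carry over. Pictures are saved under pics/ and viewed, at most 10 in all, crops included, and the job is handed in when it is done.

Besides the shell and the picture viewer there is one more tool, called after ">>>" as a command line: name --argument value ..., lists and objects as JSON in quotes. drive_tool: Moves the arm, as the interface text tells. Its arguments: {"type":"object","properties":{"increments":{"type":"array"},"squeeze":{"type":"number"}},"required":["increments"]}

```bash
ls; mkdir -p pics; python3 - <<'E'
from plant import r,capture,camera_model,job
import cv2
a=capture("scene");b=capture("top")
cv2.imwrite("pics/scene0.png",a[...,::-1]);cv2.imwrite("pics/top0.png",b[...,::-1])
print(r.get_state()); 
for n in("scene","top","wrist"):print(n,camera_model(n))
E
```

```text
pics
{'time_s': 0.1, 'joints': array([ 5.44356191e+01,  2.05857438e+01,  6.38045388e-01, -1.66027318e-02,
       -7.01367851e+01, -1.65078154e+01]), 'qd': array([-0.01843617,  0.03095357,  0.07028997,  0.16021334, -0.03310268,
       -0.10613067]), 'joint_torque': array([-1.74968725e-03, -5.84163845e+01,  2.93751454e+01,  7.01562658e+00,
        1.01423194e-02, -3.95599602e-05]), 'tcp_pos': array([0.53210392, 0.41461385, 0.23673043]), 'eef_rot': array([ 1.79914563e+02, -9.04253101e-03, -5.20778423e+01]), 'contact_force': array([ 0.40238169, -0.14502408, -0.53448264]), 'moment': array([-0.03589478,  0.04660091, -0.04099784]), 'gripper_force': 0.0, 'gripper_width': 0.08791240138084398}
scene {'camera_matrix': array([[488.49188917,   0.        , 290.56118329],
       [  0.        , 488.49188917, 205.68830454],
       [  0.        ,   0.        ,   1.        ]]), 'rvec': array([ 0.7908598 , -2.34104412,  1.37050543]), 'tvec': array([0.50008894, 0.10397754, 1.16136394])}
top {'camera_matrix': array([[491.81399475,   0.        , 280.95447986],
       [  0.        , 491.81399475, 206.9934508 ],
       [  0.        ,   0.        ,   1.        ]]), 'rvec': array([ 2.18454343, -2.21476691,  0.07952362]), 'tvec': array([0.2540912 , 0.44502203, 1.08789211])}
wrist {'camera_matrix': array([[344.05385936,   0.        , 278.84346588],
       [  0.        , 344.05385936, 215.50878461],
       [  0.        ,   0.        ,   1.        ]]), 'rvec': array([-0.97780303,  2.8443291 ,  0.44411478]), 'tvec': array([ 0.67446208, -0.03692929,  0.39191709])}
```

View pics/scene0.png

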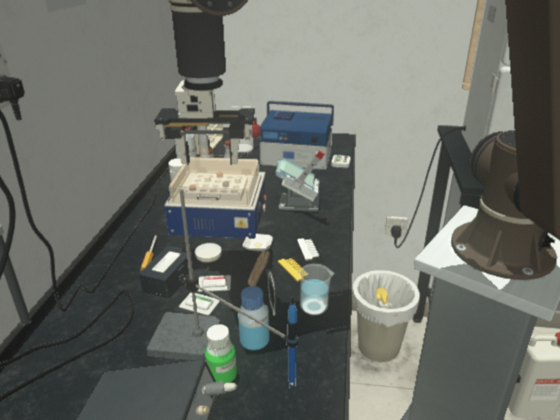

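View pics/top0.png

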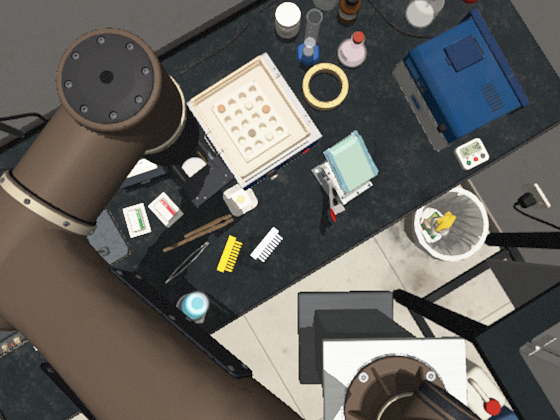

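```bash
cat > h.py <<'E'
import numpy as np,cv2
from plant import r,capture,camera_model,job
def proj(n,P,m=None):
    m=m or camera_model(n)
    return cv2.projectPoints(np.float64(P).reshape(-1,1,3),m["rvec"],m["tvec"],m["camera_matrix"],None)[0].reshape(-1,2)
def ray(n,uv,m=None):
    m=m or camera_model(n);R=cv2.Rodrigues(m["rvec"])[0]
    d=np.linalg.solve(m["camera_matrix"],np.array([*uv,1.]));d=R.T@d
    return -R.T@m["tvec"].ravel(),d/np.linalg.norm(d)
def onz(n,uv,z,m=None):
    c,d=ray(n,uv,m);return c+d*(z-c[2])/d[2]
def tri(obs):
    A=np.zeros((3,3));b=np.zeros(3)
    for c,d in obs:
        Q=np.eye(3)-np.outer(d,d);A+=Q;b+=Q@c
    return np.linalg.solve(A,b)
E
python3 - <<'E'
from h import *
print(proj("top",[[0.5,0,0],[.6,0,0],[.5,.1,0],[0,0,0]]));print(onz("top",(345,165),.06))
print(onz("scene",(298,178),.06))
a=cv2.imread("pics/top0.png")[120:230,295:395];b=cv2.imread("pics/scene0.png")[140:220,265:335]
a=cv2.resize(a,None,fx=4,fy=5.0,interpolation=cv2.INTER_CUBIC) if 0 else cv2.resize(a,None,fx=4,fy=4,interpolation=cv2.INTER_CUBIC)
b=cv2.resize(b,None,fx=5.5,fy=5.5,interpolation=cv2.INTER_CUBIC)
o=np.zeros((440,790,3),np.uint8);o[:440,:400]=a;o[:440,400:785]=b
cv2.imwrite("pics/crop0.png",o)
E
```

```text
[[389.77156599 183.15424745]
 [388.59799313 139.52150173]
 [345.81738783 183.70761025]
 [395.82396579 408.17889869]]
[0.53420201 0.10981953 0.06      ]
[0.53654621 0.08612816 0.06      ]
```

View pics/crop0.png

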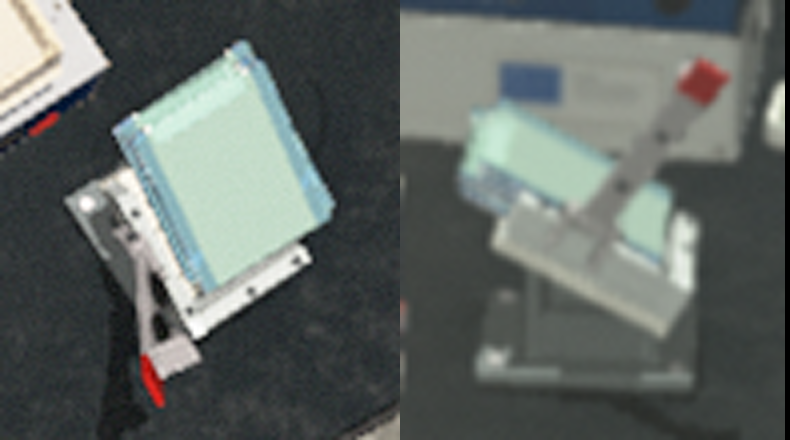

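```bash
python3 - <<'E'
from h import *
from scipy.spatial.transform import Rotation as Ro
s=r.get_state();T=Ro.from_euler('xyz',s['eef_rot'],degrees=True).as_matrix()
c,d=ray("wrist",(279,215));print("cam offs tool",T.T@(c-s['tcp_pos']),"axis tool",T.T@d)
R=cv2.Rodrigues(camera_model("wrist")["rvec"])[0];print((T.T@R.T).round(3))
# coarse pts: crop px -> full: top /4+(295,120); scene /5.5 +(265,140)
def tt(a,b):return tri([ray("top",(a[0]/4+295,a[1]/4+120)),ray("scene",((b[0]-400)/5.5+265,b[1]/5.5+140))])
print("tab",tt((150,375),(703,80)));print("packtop far-left corner",tt((120,125),(470,175)), "far right",tt((240,45),(505,105)),"near right",tt((330,210),(668,190)))
print("lower stop ends",tt((195,330),(660,330)),tt((308,260),(690,215)))
# block near corner: top (322,130) / scene front right top (265,172)
print("block",tri([ray("top",(322,131)),ray("scene",(265,172))]),"blue", tri([ray("top",(438,147)),ray("scene",(333,163))]))
E
```

```text
cam offs tool [ 8.41437443e-02 -5.09956712e-05 -1.47168374e-01] axis tool [-3.03872785e-01  1.01222782e-05  9.52712617e-01]
[[ 0.001 -0.952 -0.305]
 [ 1.     0.001 -0.   ]
 [ 0.001 -0.305  0.952]]
tab [0.42390447 0.1532547  0.18350432]
packtop far-left corner [0.55594924 0.15519917 0.0993639 ] far right [0.59183892 0.08979701 0.10380267] near right [0.51672117 0.03952443 0.05873652]
lower stop ends [0.46072318 0.1132399  0.02785739] [0.49159927 0.05287163 0.05733038]
block [0.59953073 0.15839871 0.0874929 ] blue [ 0.56437985 -0.11152614  0.02698396]
```

>>> drive_tool --increments '[[[-1,0.33,0.26,0,0],[-1,0.66,0.52,0,0],[-1,1,0.79,0,0]]]'

```text
time_s: 0.48
tcp_pos: [0.531, 0.2605, 0.2371]
eef_rot: [180.0, -0.0, -52.0]
contact_force: [1.3, 0.9, 1.0]
gripper_width: 0.0629
gripper_force: 0.0
```

>>> drive_tool --increments '[[[-1,0.33,0.26,0,0.02],[-1,0.66,0.52,0,0.02],[-1,1,0.79,0,0.02],[-1,1,0.79,0,0.02]]]'

```text
time_s: 0.98
tcp_pos: [0.5298, 0.1061, 0.2376]
eef_rot: [180.0, 0.0, -59.5]
contact_force: [0.4, -0.1, -0.6]
gripper_width: 0.023
gripper_force: 0.0
```

```bash
python3 - <<'E'
from h import *
import pickle
s=r.get_state();m=camera_model("wrist");a=capture("wrist");b=capture("top")
pickle.dump((s,m,a),open("w1.pkl","wb"));print(s['tcp_pos'],s['eef_rot'],s['time_s'])
cv2.imwrite("pics/w1.png",cv2.resize(a[...,::-1],(800,600),interpolation=cv2.INTER_CUBIC))
E
```

```text
[0.52978178 0.10610789 0.23759677] [ 1.79975983e+02  4.66806095e-03 -5.94632084e+01] 0.975
```

View pics/w1.png

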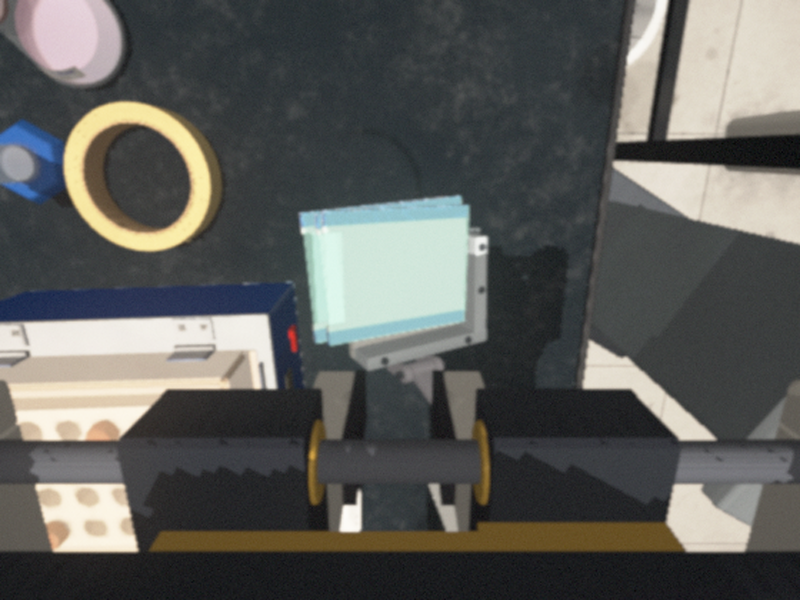

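>>> drive_tool --increments '[[[-1,-0.4,0,0.2,0],[-1,-0.45,0.1,0.4,0],[-1,-0.45,0.1,0.4,0],[-1,-0.45,0.1,0.4,0]]]'

```text
time_s: 1.58
tcp_pos: [0.4934, 0.1501, 0.1905]
eef_rot: [-179.9, -0.0, -59.2]
contact_force: [-0.1, -0.1, -0.2]
gripper_width: 0.0008
gripper_force: 0.0
```

```bash
python3 - <<'E'
from h import *
import pickle
s=r.get_state();m=camera_model("wrist");a=capture("wrist")
pickle.dump((s,m,a),open("w2.pkl","wb"));print(s['tcp_pos'],s['eef_rot'],s['time_s'])
s1,m1,a1=pickle.load(open("w1.pkl","rb"))
# crops x3: w2 region & w1 region
c2=cv2.resize(a[60:310,180:447,::-1],None,fx=2.99,fy=2.4,interpolation=cv2.INTER_CUBIC)
cv2.imwrite("pics/w2.png",cv2.resize(a[90:290,200:460,::-1],(780,600),interpolation=cv2.INTER_CUBIC))
cv2.imwrite("pics/w1c.png",cv2.resize(a1[130:270,200:360,::-1],(640,560),interpolation=cv2.INTER_CUBIC))
E
```

```text
[0.49342479 0.15014507 0.19045847] [-1.79941403e+02 -2.75285107e-02 -5.92017644e+01] 1.575
```

View pics/w2.png

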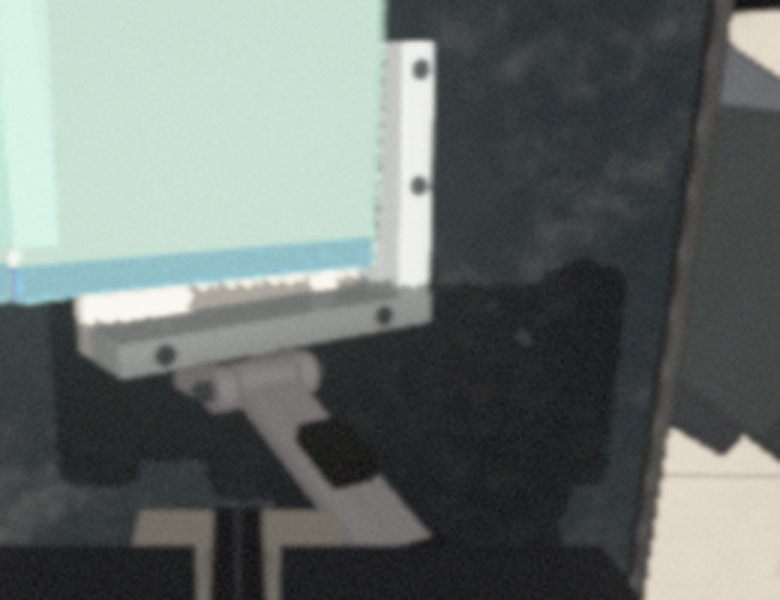

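View pics/w1c.png

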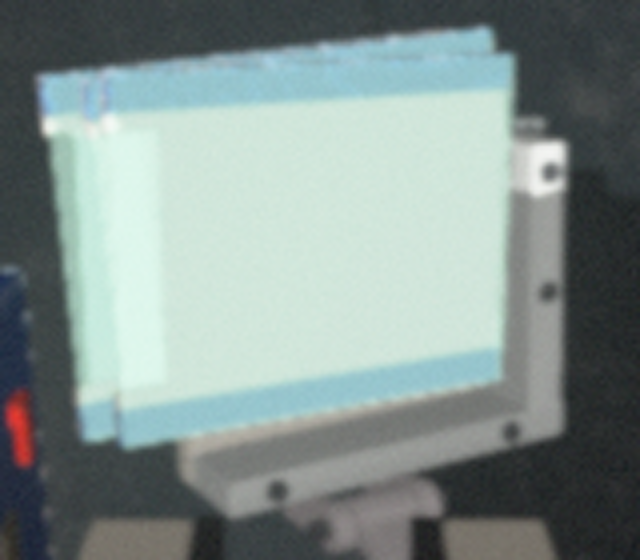

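```bash
cat > pose.py <<'E'
from h import *
import pickle
from scipy.spatial.transform import Rotation as Ro
m1=pickle.load(open("w1.pkl","rb"))[1];m2=pickle.load(open("w2.pkl","rb"))[1]
def P(w2,w1):
    o=[ray("wrist",(w2[0]/3+200,w2[1]/3+90),m2),ray("wrist",(w1[0]/4+200,w1[1]/4+130),m1)]
    p=tri(o);return p
E
python3 - <<'E'
from pose import *
# known points
K=[((84,9,22),(122,378),(232,515)),((84,0,22),(118,345),(222,487)),((-11,9,22),(431,322),(566,432)),
((0,-67,22),(400,42),(527,195)),((-10,-67,22),(435,42),(567,190))]
S=[("sideA",(166,355),(278,490)),("sideB",(384,315),(512,431)),("lowA",(419,186),(548,292)),("lowB",(421,68),(550,172))]
M=np.array([k[0] for k in K])/1000.;Q=np.array([P(k[1],k[2]) for k in K]);print(Q.round(4))
def kab(M,Q):
    a,b=M.mean(0),Q.mean(0);U,_,V=np.linalg.svd((M-a).T@(Q-b));D=np.diag([1,1,np.linalg.det(V.T@U.T)]);R=V.T@D@U.T;return R,b-R@a
R,t=kab(M,Q);print("free",t,Ro.from_matrix(R).as_euler('ZYX',degrees=True)); print(((Q-t)@R-M).round(4))
for n,a,b in S:
    p=P(a,b);print(n,p.round(4),((p-t)@R).round(4))
# constrained: tilt 0.5, origin z .04
def err(v):
    R=(Ro.from_euler('z',v[0])*Ro.from_euler('y',-.5)).as_matrix();return R,np.array([v[1],v[2],.04])
from scipy.optimize import least_squares
f=lambda v:((M@err(v)[0].T+err(v)[1]-Q)[:,:]).ravel()
v=least_squares(f,[.5,.47,.12]).x;R,t=err(v);print("con",np.degrees(v[0]),t);print(((Q-t)@R-M).round(4))
for n,a,b in S+[("P4 x0y0corner",(372,266),(502,380)),("P4 left upper",(14,302),(120,447)),("knuckle",(205,390),(322,530))]:
    p=P(a,b);print(n,p.round(4),((p-t)@R).round(4))
np.savez("stand.npz",R=R,t=t)
# single view reprojection (constrained) for w1: plate-4 corners on plane z=20mm, plate edges etc
def onpl(m,u,v,s,ox,oy,z):
    c,d=ray("wrist",(u/s+ox,v/s+oy),m);n=R[:,2];k=(n@(t-c)+z)/(n@d);return ((c+k*d-t)@R*1000).round(1)
for z,l in((.02,[(502,380),(514,55),(108,68),(120,447)]),(.015,[(82,75),(118,400)]),(.01,[(490,30),(40,75),(80,440)])):
    for u in l:print(z,u,onpl(m1,*u,4,200,130,z))
a=cv2.imread("pics/top0.png");sc=cv2.imread("pics/scene0.png")
E
```

```text
[[0.5211 0.1591 0.0964]
 [0.5268 0.1512 0.1017]
 [0.4501 0.1141 0.0511]
 [0.5085 0.0603 0.1162]
 [0.5013 0.056  0.1115]]
free [0.48579738 0.099328   0.05587474] [ 45.69425848 -19.30570525 -37.30134104]
[[-0.007  -0.0056  0.0007]
 [-0.0067 -0.0075 -0.0007]
 [-0.0042  0.0194 -0.0001]
 [ 0.0085 -0.0045  0.0001]
 [ 0.0093 -0.0018 -0.    ]]
sideA [0.5146 0.1493 0.0938] [0.0652 0.0009 0.0225]
sideB [0.4663 0.1176 0.0638] [0.0021 0.0166 0.0223]
lowA [0.4762 0.0838 0.0567] [-0.0165 -0.0072  0.0029]
lowB [0.4932 0.0584 0.0597] [-0.0215 -0.034  -0.0114]
con 36.223354694244115 [0.475541   0.11784157 0.04      ]
[[-0.0033 -0.0027 -0.0018]
 [-0.0008 -0.0033  0.0029]
 [-0.0037  0.003  -0.0014]
 [ 0.03    0.0011  0.0484]
 [ 0.0304  0.0019  0.0483]]
sideA [0.5146 0.1493 0.0938] [0.0697 0.0023 0.0232]
sideB [0.4663 0.1176 0.0638] [0.0047 0.0052 0.0245]
lowA [0.4762 0.0838 0.0567] [-0.0091 -0.0278  0.024 ]
lowB [0.4932 0.0584 0.0597] [-0.0089 -0.0584  0.0273]
P4 x0y0corner [0.4764 0.1075 0.0645] [ 0.007  -0.0088  0.0241]
P4 left upper [0.5519 0.1518 0.1089] [ 0.1047 -0.0178  0.0213]
knuckle [0.5028 0.1497 0.1017] [0.0654 0.0096 0.0346]
0.02 (502, 380) [ 3.5 -6.8 20. ]
0.02 (514, 55) [ -5.6 -86.2  20. ]
0.02 (108, 68) [ 94.8 -97.4  20. ]
0.02 (120, 447) [104.4 -17.2  20. ]
0.015 (82, 75) [ 98.8 -96.3  15. ]
0.015 (118, 400) [101.6 -26.   15. ]
0.01 (490, 30) [ -6.2 -91.6  10. ]
0.01 (40, 75) [106. -97.  10.]
0.01 (80, 440) [110.  -17.4  10. ]
```

```bash
cat >> pose.py <<'E'
from scipy.optimize import least_squares
K=[((84,9,22),(122,378),(232,515)),((84,0,22),(118,345),(222,487)),((-11,9,22),(431,322),(566,432)),
((0,-67,22),(400,42),(527,142)),((-10,-67,22),(435,42),(567,140))]
M=np.array([k[0] for k in K])/1000.;Q=np.array([P(k[1],k[2]) for k in K])
def mk(v):return (Ro.from_euler('z',v[0])*Ro.from_euler('y',-.5)).as_matrix(),np.array([v[1],v[2],.04])
def fit(fixz=True):
    v=least_squares(lambda v:(M@mk(v)[0].T+mk(v)[1]-Q).ravel(),[.5,.47,.12]).x;return v
def onpl(m,uv,z):
    c,d=ray("wrist",uv,m);n=R[:,2];k=(n@(t-c)+z)/(n@d);return ((c+k*d-t)@R*1000).round(1)
v=fit();R,t=mk(v)
E
python3 - <<'E'
from pose import *
print(np.degrees(v[0]),t);print(((Q-t)@R-M).round(4))
S=[("sideA",(166,355),(278,490)),("sideB",(384,315),(512,431)),("lowA",(419,186),(548,292)),("lowB",(421,68),(550,172))]
for n,a,b in S+[("P4 x0y0corner",(372,266),(502,380)),("P4 left upper",(14,302),(120,447)),("knuckle",(205,390),(322,530))]:
    p=P(a,b);print(n,((p-t)@R*1000).round(1))
for z,l in((.022,[(512,431),(278,490),(548,292),(550,172)]),(.02,[(502,380),(514,55),(108,68),(120,447)]),(.015,[(82,75),(118,400)]),(.01,[(490,30),(40,75),(80,440)])):
    for u in l:print(z,u,onpl(m1,(u[0]/4+200,u[1]/4+130),z))
print("w2");
for z,l in((.022,[(384,315),(166,355),(419,186),(421,68)]),(.02,[(372,266),(14,302)])):
    for u in l:print(z,u,onpl(m2,(u[0]/3+200,u[1]/3+90),z))
# keeper tab from top+scene red centroid
o=[]
for n in("top","scene"):
    a=cv2.imread(f"pics/{n}0.png").astype(int);k=((a[...,2]>150)&(a[...,1]<60)&(a[...,0]<70)).astype(np.uint8)
    w=proj(n,[[.43,.155,.18]])[0];yy,xx=np.mgrid[:420,:560];k&=(np.hypot(xx-w[0],yy-w[1])<25).astype(np.uint8)
    uv=np.array([xx[k>0].mean(),yy[k>0].mean()]);print(n,uv,k.sum());o.append(ray(n,uv))
p=tri(o);print("tab",p,((p-t)@R*1000).round(1))
E
```

```text
32.59959902964328 [0.47288917 0.11738806 0.04      ]
[[-0.0016  0.0002 -0.0027]
 [ 0.0015 -0.0005  0.0016]
 [-0.0021  0.0005 -0.0022]
 [-0.0015 -0.0002 -0.0042]
 [-0.0014  0.0001 -0.0018]]
sideA [71.7  4.4 22.1]
sideB [ 6.6  3.7 23.5]
lowA [ -5.4 -30.1  22. ]
lowB [ -3.4 -60.7  24.3]
P4 x0y0corner [  9.7 -10.2  22.7]
P4 left upper [107.7 -13.6  19.7]
knuckle [66.9 11.1 33.7]
0.022 (512, 431) [ 5.3  4.5 22. ]
0.022 (278, 490) [71.6  4.5 22. ]
0.022 (548, 292) [ -5.3 -30.1  22. ]
0.022 (550, 172) [ -5.3 -60.1  22. ]
0.02 (502, 380) [ 7.1 -8.9 20. ]
0.02 (514, 55) [  4.2 -88.5  20. ]
0.02 (108, 68) [103.7 -94.   20. ]
0.02 (120, 447) [107.9 -13.7  20. ]
0.015 (82, 75) [107.5 -92.6  15. ]
0.015 (118, 400) [105.7 -22.5  15. ]
0.01 (490, 30) [  3.9 -93.5  10. ]
0.01 (40, 75) [114.6 -92.8  10. ]
0.01 (80, 440) [113.5 -13.3  10. ]
w2
0.022 (384, 315) [ 5.6  4.2 22. ]
0.022 (166, 355) [71.7  4.5 22. ]
0.022 (419, 186) [ -5.4 -30.1  22. ]
0.022 (421, 68) [ -5.2 -60.6  22. ]
0.02 (372, 266) [ 8.4 -9.5 20. ]
0.02 (14, 302) [107.7 -13.7  20. ]
top [332.48 215.2 ] 25
scene [nan nan] 0
tab [nan nan nan] [nan nan nan]<stdin>:16: RuntimeWarning: Mean of empty slice.
  ret = ret.dtype.type(ret / rcount)
```

```bash
python3 - <<'E'
from pose import *
p=tri([ray("wrist",(190,222.6),m1),ray("top",(322,131))]);print(p)
e1=np.array([np.cos(v[0]),np.sin(v[0]),0]);e2=np.array([-e1[1],e1[0],0])
f=lambda p:((p-t)@e1*1000,(p-t)@e2*1000,p[2]*1000)
print(f(p))
for z in(.05,.09,.11,.13):
  print(z,*[np.round(f(onz("wrist",u,z,m1))) for u in((190,222.6),(208.6,198))], np.round(f(onz("top",(322,131),z))))
s=r.get_state();print(f(s['tcp_pos']),s['eef_rot'])
E
```

```text
[0.59524795 0.16039856 0.09764375]
(np.float64(126.25445259766511), np.float64(-29.688149047062815), np.float64(97.64375207936617))
0.05 [134. -13.  50.] [113. -38.  50.] [137. -41.  50.]
0.09 [123. -26.  90.] [104. -48.  90.] [132. -33.  90.]
0.11 [117. -33. 110.] [100. -53. 110.] [130. -29. 110.]
0.13 [112. -39. 130.] [ 95. -59. 130.] [127. -25. 130.]
(np.float64(35.03805412110243), np.float64(16.337686975517304), np.float64(190.61524421716564)) [-1.79908290e+02 -1.66401846e-02 -5.92334600e+01]
```

>>> drive_tool --increments '[[[-1,0.5,-0.08,-0.1,-0.005],[-1,1.0,-0.08,-0.1,-0.005],[-1,1.0,-0.08,-0.1,-0.005]]]'

```text
time_s: 2.0
tcp_pos: [0.5643, 0.0479, 0.2021]
eef_rot: [-180.0, -0.0, -57.8]
contact_force: [-1.1, 0.1, 0.2]
gripper_width: 0.0006
gripper_force: 0.0
```

```bash
cat > st.py <<'E'
from pose import *
# prints TCP in (h,y) stand-horizontal mm and world z, yaw, force in (e1,e2,z)
e1=np.array([np.cos(v[0]),np.sin(v[0]),0]);e2=np.array([-e1[1],e1[0],0])
s=r.get_state();p=s['tcp_pos'];F=s['contact_force']
print("h %.1f y %.1f z %.1f tipz %.1f"%((p-t)@e1*1000,(p-t)@e2*1000,p[2]*1000,p[2]*1000-11),"yaw err %.2f"%(s['eef_rot'][2]-np.degrees(v[0])+90),"F",F@e1,F@e2,F[2],"t",s['time_s'])
E
python3 st.py
```

```text
h 39.6 y -107.8 z 202.1 tipz 191.1 yaw err -0.35 F -0.8821133153926624 0.7310416774223935 0.19436377377293407 t 2.0
```

>>> drive_tool --increments '[[[-1,0.1,-0.045,0.3,-0.001],[-1,0.1,-0.045,0.7,-0.001],[-1,0.1,-0.045,1.0,-0.001],[-1,0.1,-0.045,1.0,-0.001]]]'

```text
time_s: 2.5
tcp_pos: [0.5717, 0.0435, 0.0797]
eef_rot: [179.7, 0.1, -57.1]
contact_force: [-0.4, 0.1, 1.2]
gripper_width: 0.0001
gripper_force: 0.0
```

>>> drive_tool --increments '[[[-1,0,0,0.09,0],[-1,-0.06,0,0.09,0],[-1,-0.09,0,0.09,0],[-1,-0.12,0,0.09,0],[-1,-0.12,0,0.09,0]]]'

```text
time_s: 3.12
tcp_pos: [0.5653, 0.0563, 0.0713]
eef_rot: [-179.9, -0.0, -57.1]
contact_force: [0.2, -0.9, -0.2]
gripper_width: 0.0006
gripper_force: 0.0
```

```bash
python3 st.py
```

```text
h 45.0 y -101.2 z 71.3 tipz 60.3 yaw err 0.31 F -0.31167410368467563 -0.9103538235146763 -0.2234989909516978 t 3.125
```

>>> drive_tool --increments '[[[-1,-0.02,0,0,0],[-1,-0.04,0,0,0],[-1,-0.06,0,0,0],[-1,-0.08,0,0,0],[-1,-0.08,0,0,0]]]'

```text
time_s: 3.75
tcp_pos: [0.5597, 0.0635, 0.0706]
eef_rot: [179.9, -0.0, -57.1]
contact_force: [1.4, -5.9, 0.7]
gripper_width: 0.0004
gripper_force: 2.8
```

```bash
python3 st.py
```

```text
h 44.1 y -92.2 z 70.6 tipz 59.6 yaw err 0.30 F -2.0068913752949626 -5.718394000400326 0.7393056694268152 t 3.75
```

>>> drive_tool --increments '[[[-1,-0.01,0,0,0],[-1,-0.015,0,0,0],[-1,-0.02,0,0,0],[-1,-0.02,0,0,0]]]'

```text
time_s: 4.25
tcp_pos: [0.5587, 0.0638, 0.0704]
eef_rot: [179.9, -0.1, -57.1]
contact_force: [6.3, -16.4, -2.3]
gripper_width: 0.0008
gripper_force: 8.3
```

>>> drive_tool --increments '[[[-1,-0.005,0,0,0],[-1,-0.01,0,0,0],[-1,-0.01,0,0,0]]]'

```text
time_s: 4.62
tcp_pos: [0.5585, 0.0639, 0.0705]
eef_rot: [179.8, -0.2, -57.1]
contact_force: [10.1, -22.0, -4.1]
gripper_width: 0.0001
gripper_force: 11.5
```

```bash
python3 st.py
```

```text
h 43.3 y -91.2 z 70.5 tipz 59.5 yaw err 0.30 F -3.307257502586249 -23.986840759546585 -4.137748463473039 t 4.625
```

>>> drive_tool --increments '[[[-1,0.2,0,0,0],[-1,0.25,0,-0.3,0],[-1,0.25,0,-0.8,-0.02],[-1,0.25,0,-1.0,-0.05],[-1,0.25,0,-1.0,-0.08]]]'

```text
time_s: 5.25
tcp_pos: [0.5757, 0.0429, 0.1935]
eef_rot: [-179.7, -0.2, -28.1]
contact_force: [-0.2, -0.1, -1.3]
gripper_width: 0.0004
gripper_force: 0.0
```

>>> drive_tool --increments '[[[-1,0,-0.3,0,-0.03],[-1,0,-0.6,0,-0.06],[-1,0,-0.6,0,-0.09],[-1,0,-0.6,0,-0.12],[-1,0,-0.6,0,-0.15]]]'

```text
time_s: 5.88
tcp_pos: [0.6085, 0.106, 0.1904]
eef_rot: [-180.0, -0.0, 25.7]
contact_force: [0.5, 0.4, -0.1]
gripper_width: 0.0007
gripper_force: 0.0
```

```bash
python3 st.py
```

```text
h 108.1 y -82.6 z 190.4 tipz 179.4 yaw err 83.06 F 0.601179146500132 0.06597664849170376 -0.1174519098233299 t 5.875
```

>>> drive_tool --increments '[[[-1,0.02,-0.24,0,-0.02],[-1,0.02,-0.24,0.2,-0.02],[-1,0.02,-0.24,0.3,-0.0193],[-1,0.02,-0.24,0.3,-0.0193]]]'

```text
time_s: 6.38
tcp_pos: [0.5979, 0.1321, 0.1537]
eef_rot: [-180.0, 0.1, 32.2]
contact_force: [0.3, -0.9, -0.9]
gripper_width: 0.0004
gripper_force: 0.0
```

```bash
python3 st.py
```

```text
h 113.3 y -55.0 z 153.7 tipz 142.7 yaw err 89.61 F -0.2504841351330724 -0.9021278863463992 -0.8603387625629597 t 6.375
```

>>> drive_tool --increments '[[[-1,0,0,0.3,0],[-1,0,0,0.42,0],[-1,0,0,0.42,0]]]'

```text
time_s: 6.75
tcp_pos: [0.5983, 0.1318, 0.1038]
eef_rot: [180.0, 0.1, 32.2]
contact_force: [-0.0, 0.1, 0.1]
gripper_width: 0.0002
gripper_force: 0.0
```

>>> drive_tool --increments '[[[-1,-0.02,0,0.011,0],[-1,-0.04,0,0.022,0],[-1,-0.06,0,0.033,0],[-1,-0.08,0,0.044,0],[-1,-0.08,0,0.044,0]]]'

```text
time_s: 7.38
tcp_pos: [0.5909, 0.1273, 0.0996]
eef_rot: [180.0, -0.1, 32.3]
contact_force: [2.6, 0.3, 0.5]
gripper_width: 0.0004
gripper_force: 0.7
```

```bash
python3 st.py
```

```text
h 104.7 y -55.3 z 99.6 tipz 88.6 yaw err 89.65 F 2.357787718113722 -1.1411579076239604 0.470742595721084 t 7.375
```

>>> drive_tool --increments '[[[-1,-0.015,0,0.008,0],[-1,-0.03,0,0.016,0],[-1,-0.045,0,0.024,0],[-1,-0.045,0,0.024,0]]]'

```text
time_s: 7.88
tcp_pos: [0.586, 0.1242, 0.0963]
eef_rot: [180.0, -0.0, 32.2]
contact_force: [4.9, 0.5, 3.0]
gripper_width: 0.0003
gripper_force: 2.1
```

```bash
python3 st.py
```

```text
h 99.0 y -55.1 z 96.3 tipz 85.3 yaw err 89.64 F 4.442921208818457 -2.198896189014461 2.9720567573313117 t 7.875
```

>>> drive_tool --increments '[[[-1,-0.008,0,0.004,0],[-1,-0.016,0,0.008,0],[-1,-0.016,0,0.008,0]]]'

```text
time_s: 8.25
tcp_pos: [0.5854, 0.1238, 0.0959]
eef_rot: [180.0, -0.1, 32.3]
contact_force: [6.0, 1.8, 3.8]
gripper_width: 0.0006
gripper_force: 3.3
```

>>> drive_tool --increments '[[[-1,-0.006,0,0.003,0],[-1,-0.012,0,0.006,0],[-1,-0.012,0,0.006,0]]]'

```text
time_s: 8.62
tcp_pos: [0.5853, 0.1237, 0.0959]
eef_rot: [180.0, -0.3, 32.3]
contact_force: [8.1, 3.1, 5.9]
gripper_width: 0.0004
gripper_force: 4.4
```

```bash
python3 st.py
```

```text
h 98.1 y -55.2 z 95.9 tipz 84.9 yaw err 89.69 F 8.514889741113816 -1.7293282404783665 5.863096445791019 t 8.625
```

>>> drive_tool --increments '[[[-1,0.09,0,-0.02,0],[-1,0.0925,0,-0.15,0],[-1,0.06,0,-0.131,0],[-1,0.03,0,-0.115,0],[-1,0.03,0,-0.115,0]]]'

```text
time_s: 9.25
tcp_pos: [0.585, 0.1238, 0.1078]
eef_rot: [-180.0, 0.1, 32.2]
contact_force: [0.2, 0.5, -0.3]
gripper_width: 0.0002
gripper_force: 0.0
```

```bash
python3 st.py
```

```text
h 97.9 y -55.0 z 107.8 tipz 96.8 yaw err 89.62 F 0.3938934359687669 0.2870416353295809 -0.3385871653435532 t 9.25
```

Now tap plate 2 to the end.

>>> drive_tool --increments '[[[-1,-0.01,0,0.005,0],[-1,-0.02,0,0.011,0],[-1,-0.03,0,0.016,0],[-1,-0.03,0,0.016,0]]]'

```text
time_s: 9.75
tcp_pos: [0.5831, 0.1225, 0.1065]
eef_rot: [180.0, -0.0, 32.2]
contact_force: [1.3, 0.1, -0.4]
gripper_width: 0.0004
gripper_force: 0.3
```

>>> drive_tool --increments '[[[-1,-0.006,0,0.003,0],[-1,-0.012,0,0.006,0],[-1,-0.012,0,0.006,0]]]'

```text
time_s: 10.12
tcp_pos: [0.5822, 0.1219, 0.1059]
eef_rot: [180.0, -0.1, 32.2]
contact_force: [3.0, 2.1, 0.8]
gripper_width: 0.0007
gripper_force: 1.3
```

```bash
python3 st.py
```

```text
h 94.5 y -55.1 z 105.9 tipz 94.9 yaw err 89.65 F 3.7181143936590573 0.16364522274144458 0.7612782700535801 t 10.125
```

>>> drive_tool --increments '[[[-1,-0.008,0,0.004,0],[-1,-0.016,0,0.008,0],[-1,-0.016,0,0.008,0]]]'

```text
time_s: 10.5
tcp_pos: [0.5812, 0.1213, 0.1053]
eef_rot: [180.0, -0.2, 32.3]
contact_force: [4.7, 2.7, 0.4]
gripper_width: 0.0005
gripper_force: 2.7
```

```bash
python3 st.py
```

```text
h 93.4 y -55.1 z 105.3 tipz 94.3 yaw err 89.66 F 5.442498908817068 -0.24376785311306548 0.41468298516371127 t 10.5
```

>>> drive_tool --increments '[[[-1,-0.008,0,0.004,0],[-1,-0.016,0,0.008,0],[-1,-0.016,0,0.008,0]]]'

```text
time_s: 10.88
tcp_pos: [0.5811, 0.1211, 0.1053]
eef_rot: [179.9, -0.3, 32.3]
contact_force: [7.3, 3.8, 3.6]
gripper_width: 0.0001
gripper_force: 4.4
```

```bash
python3 st.py
```

```text
h 93.2 y -55.2 z 105.3 tipz 94.3 yaw err 89.69 F 8.178824398171638 -0.6772143268384674 3.611936966084187 t 10.875
```

>>> drive_tool --increments '[[[-1,0.09,0,-0.02,0],[-1,0.095,0,-0.1,0],[-1,0.05,0,-0.077,0],[-1,0.02,0,-0.061,0],[-1,0.02,0,-0.061,0]]]'

```text
time_s: 11.5
tcp_pos: [0.5798, 0.1205, 0.1108]
eef_rot: [-180.0, 0.0, 32.2]
contact_force: [-0.3, 0.5, -0.2]
gripper_width: 0.0001
gripper_force: 0.0
```

>>> drive_tool --increments '[[[-1,-0.01,0,0.005,0],[-1,-0.02,0,0.011,0],[-1,-0.02,0,0.011,0]]]'

```text
time_s: 11.88
tcp_pos: [0.5793, 0.1201, 0.1103]
eef_rot: [180.0, -0.1, 32.3]
contact_force: [1.0, 2.0, 2.1]
gripper_width: 0.0001
gripper_force: 1.9
```

>>> drive_tool --increments '[[[-1,-0.006,0,0.003,0],[-1,-0.012,0,0.006,0],[-1,-0.012,0,0.006,0]]]'

```text
time_s: 12.25
tcp_pos: [0.5792, 0.12, 0.1103]
eef_rot: [180.0, -0.3, 32.3]
contact_force: [3.9, 3.6, 5.2]
gripper_width: 0.0004
gripper_force: 3.7
```

```bash
python3 st.py
```

```text
h 91.0 y -55.1 z 110.3 tipz 99.3 yaw err 89.68 F 5.195340092995916 0.9353565151176112 5.180210754215228 t 12.25
```

>>> drive_tool --increments '[[[-1,0.08,0,-0.02,0],[-1,0.08,0,-0.095,0],[-1,0.05,0,-0.077,0],[-1,0.015,0,-0.058,0],[-1,0.015,0,-0.058,0]]]'

```text
time_s: 12.88
tcp_pos: [0.578, 0.1193, 0.1156]
eef_rot: [-180.0, 0.1, 32.2]
contact_force: [-0.4, 1.0, 0.6]
gripper_width: 0.0003
gripper_force: 0.0
```

>>> drive_tool --increments '[[[-1,-0.01,0,0.005,0],[-1,-0.02,0,0.011,0],[-1,-0.02,0,0.011,0]]]'

```text
time_s: 13.25
tcp_pos: [0.5773, 0.1189, 0.1151]
eef_rot: [180.0, -0.1, 32.3]
contact_force: [1.9, 0.8, 1.1]
gripper_width: 0.0009
gripper_force: 1.1
```

>>> drive_tool --increments '[[[-1,-0.006,0,0.003,0],[-1,-0.012,0,0.006,0],[-1,-0.012,0,0.006,0]]]'

```text
time_s: 13.62
tcp_pos: [0.577, 0.1186, 0.1149]
eef_rot: [180.0, -0.2, 32.3]
contact_force: [4.2, 3.3, 3.7]
gripper_width: 0.0002
gripper_force: 3.2
```

```bash
python3 st.py
```

```text
h 88.4 y -55.1 z 114.9 tipz 103.9 yaw err 89.67 F 5.332604317478575 0.534925540461803 3.692524346885617 t 13.625
```

>>> drive_tool --increments '[[[-1,0.15,0,-0.1,0],[-1,0.15,0.2,-0.45,0],[-1,-0.1,0.5,-0.5,-0.001],[-1,-0.385,0.5,-0.5,-0.001],[-1,-0.385,0.5,-0.5,-0.001]]]'

```text
time_s: 14.25
tcp_pos: [0.5656, 0.0405, 0.1735]
eef_rot: [-179.9, 0.2, 32.5]
contact_force: [1.2, -0.4, 0.2]
gripper_width: 0.0005
gripper_force: 0.0
```

>>> drive_tool --increments '[[[-1,0,0,0.4,0],[-1,0,0,0.87,0],[-1,0,0,0.87,0]]]'

```text
time_s: 14.62
tcp_pos: [0.5649, 0.0413, 0.0655]
eef_rot: [-179.9, 0.6, 32.6]
contact_force: [-0.8, 0.3, 0.1]
gripper_width: 0.0006
gripper_force: 0.0
```

```bash
python3 st.py
```

```text
h 36.5 y -113.7 z 65.5 tipz 54.5 yaw err 89.97 F -0.5076262754707834 0.6505005333069213 0.06257521364104413 t 14.625
```

>>> drive_tool --increments '[[[-1,0,-0.03,-0.01,0],[-1,0,-0.05,-0.01,0],[-1,0,-0.07,-0.01,0],[-1,0,-0.09,-0.01,0],[-1,0,-0.09,-0.01,0]]]'

```text
time_s: 15.25
tcp_pos: [0.5627, 0.0517, 0.0712]
eef_rot: [180.0, -0.0, 32.6]
contact_force: [0.1, 0.7, -0.8]
gripper_width: 0.0005
gripper_force: 0.0
```

>>> drive_tool --increments '[[[-1,0,-0.01,0,0],[-1,0,-0.018,0,0],[-1,0,-0.018,0,0]]]'

```text
time_s: 15.62
tcp_pos: [0.5614, 0.0533, 0.0707]
eef_rot: [-180.0, 0.0, 32.6]
contact_force: [-0.1, 0.4, -0.3]
gripper_width: 0.0003
gripper_force: 0.0
```

```bash
python3 st.py
```

```text
h 40.1 y -101.7 z 70.7 tipz 59.7 yaw err 90.00 F 0.1107454756130349 0.443431922465202 -0.29989807173114447 t 15.625
```

Step on until firm contact.

>>> drive_tool --increments '[[[-1,0,-0.01,0,0],[-1,0,-0.018,0,0],[-1,0,-0.018,0,0]]]'

```text
time_s: 16.0
tcp_pos: [0.5604, 0.0552, 0.0708]
eef_rot: [180.0, -0.0, 32.6]
contact_force: [0.8, -0.4, 0.5]
gripper_width: 0.0006
gripper_force: 0.1
```

>>> drive_tool --increments '[[[-1,0,-0.01,0,0],[-1,0,-0.018,0,0],[-1,0,-0.018,0,0]]]'

```text
time_s: 16.38
tcp_pos: [0.56, 0.0571, 0.0712]
eef_rot: [180.0, -0.1, 32.6]
contact_force: [4.2, -1.9, 0.9]
gripper_width: 0.0007
gripper_force: 2.0
```

```bash
python3 st.py
```

```text
h 40.9 y -97.8 z 71.2 tipz 60.2 yaw err 90.02 F 2.4895950205402637 -3.8734115364655977 0.943159834150978 t 16.375
```

>>> drive_tool --increments '[[[-1,0,-0.01,0,0],[-1,0,-0.018,0,0],[-1,0,-0.018,0,0]]]'

```text
time_s: 16.75
tcp_pos: [0.5598, 0.0581, 0.0716]
eef_rot: [179.9, -0.1, 32.6]
contact_force: [9.0, -8.9, 0.3]
gripper_width: 0.0002
gripper_force: 5.7
```

>>> drive_tool --increments '[[[-1,0,-0.01,0,0],[-1,0,-0.018,0,0],[-1,0,-0.018,0,0]]]'

```text
time_s: 17.12
tcp_pos: [0.5596, 0.0584, 0.072]
eef_rot: [179.8, -0.1, 32.6]
contact_force: [14.5, -18.9, -0.6]
gripper_width: 0.0001
gripper_force: 11.4
```

```bash
python3 st.py
```

```text
h 41.3 y -96.4 z 72.0 tipz 61.0 yaw err 90.02 F 2.0472406972798955 -23.740516206064033 -0.6164033060560486 t 17.125
```

>>> drive_tool --increments '[[[-1,0,0.15,0,0],[-1,0,0.15,-0.4,0],[-1,0,0.15,-0.9,0],[-1,-0.2,-0.1,-1,0]]]'

```text
time_s: 17.62
tcp_pos: [0.5326, 0.0582, 0.1942]
eef_rot: [179.9, -0.3, 32.5]
contact_force: [-1.4, 1.5, 0.3]
gripper_width: 0.0004
gripper_force: 0.0
```

>>> drive_tool --increments '[[[-1,0,0,-0.39,0],[-1,-0.26,-0.34,-0.39,0],[-1,-0.26,-0.34,-0.39,0],[-1,-0.26,-0.34,-0.39,0]]]'

```text
time_s: 18.12
tcp_pos: [0.4816, 0.0754, 0.2376]
eef_rot: [-180.0, 0.0, 32.6]
contact_force: [0.2, 0.2, 0.2]
gripper_width: 0.0007
gripper_force: 0.0
```

```bash
python3 st.py; python3 - <<'E'
from h import *
import pickle
s=r.get_state();m=camera_model("wrist");a=capture("wrist")
pickle.dump((s,m,a),open("w3.pkl","wb"))
cv2.imwrite("pics/w3.png",cv2.resize(a[60:285,150:450,::-1],(800,600),interpolation=cv2.INTER_CUBIC))
E
```

```text
h -15.2 y -40.1 z 237.6 tipz 226.6 yaw err 90.04 F 0.3305640809058009 0.06815182636132325 0.22544999828472295 t 18.125
```

View pics/w3.png

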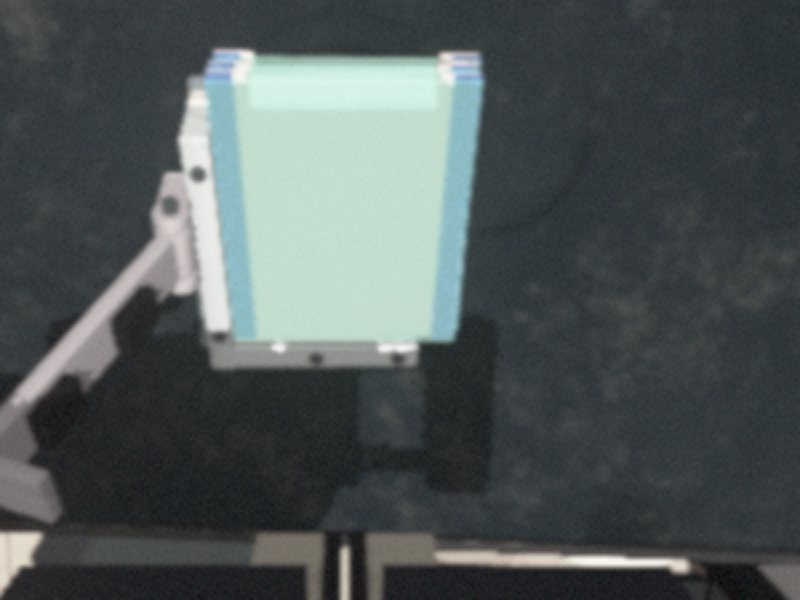

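```bash
python3 - <<'E'
from pose import *
m3=pickle.load(open("w3.pkl","rb"))[1]
for z,l in((.022,[(198,175),(219,337),(316,358),(398,358)]),(.02,[(233,341),(457,341),(483,80),(207,80)]),(.015,[(208,72),(483,71)]),(.01,[(211,63),(482,64)]),(.005,[(213,51),(481,55)])):
    for u in l:print(z,u,onpl(m3,(u[0]*.375+150,u[1]*.375+60),z))
E
```

```text
0.022 (198, 175) [71.5  3.8 22. ]
0.022 (219, 337) [ 5.2  3.8 22. ]
0.022 (316, 358) [ -5.  -30.9  22. ]
0.022 (398, 358) [ -5. -61.  22.]
0.02 (233, 341) [ 1.5 -0.7 20. ]
0.02 (457, 341) [  1.6 -82.3  20. ]
0.02 (483, 80) [101.2 -80.7  20. ]
0.02 (207, 80) [101.1  -1.9  20. ]
0.015 (208, 72) [101.1  -1.7  15. ]
0.015 (483, 71) [101.5 -81.2  15. ]
0.01 (211, 63) [101.4  -2.1  10. ]
0.01 (482, 64) [101.2 -81.5  10. ]
0.005 (213, 51) [102.7  -2.3   5. ]
0.005 (481, 55) [101.6 -81.7   5. ]
```

>>> drive_tool --increments '[[[-1,0.04,-0.4,0,0],[-1,0.04,-0.8,0,0],[-1,0.04,-1,0,0]]]'

```text
time_s: 18.55
tcp_pos: [0.4208, 0.1802, 0.237]
eef_rot: [180.0, 0.1, 32.6]
contact_force: [1.2, 0.7, 0.8]
gripper_width: 0.0004
gripper_force: 0.0
```

>>> drive_tool --increments '[[[-1,0,-0.14,0,0],[-1,0,-0.14,0,0],[-1,0,-0.14,0.3,0],[-1,0,-0.14,0.56,0],[-1,0,-0.14,0.56,0]]]'

```text
time_s: 19.18
tcp_pos: [0.4116, 0.1914, 0.1683]
eef_rot: [179.9, 0.3, 32.5]
contact_force: [0.1, 1.4, 0.8]
gripper_width: 0.0002
gripper_force: 0.0
```

```bash
python3 st.py
```

```text
h -11.7 y 95.4 z 168.3 tipz 157.3 yaw err 89.93 F 0.8439093625087222 1.1117611401354337 0.7971882922576605 t 19.175
```

>>> drive_tool --increments '[[[-1,0.01,0.08,0,0],[-1,0.01,0.16,0,0],[-1,0.01,0.24,0,0],[-1,0.01,0.32,0,0],[-1,0.01,0.4,0,0]]]'

```text
time_s: 19.8
tcp_pos: [0.4396, 0.1528, 0.1706]
eef_rot: [-180.0, -0.0, 32.6]
contact_force: [0.3, 0.7, 0.6]
gripper_width: 0.0006
gripper_force: 0.3
```

```bash
python3 st.py
```

```text
h -9.0 y 47.8 z 170.6 tipz 159.6 yaw err 89.99 F 0.6515015413027738 0.3789694938239381 0.55144242105275 t 19.8
```

>>> drive_tool --increments '[[[-1,0,0.11,0,0],[-1,0,0.22,0,0],[-1,0,0.33,0,0],[-1,0,0.44,0,0],[-1,0,0.55,0,0]]]'

```text
time_s: 20.42
tcp_pos: [0.4751, 0.0969, 0.1703]
eef_rot: [180.0, 0.0, 32.6]
contact_force: [-0.8, 0.9, 0.2]
gripper_width: -0.0
gripper_force: 0.2
```

```bash
python3 st.py; python3 - <<'E'
from pose import *
for n in("scene","top"):
    a=capture(n);cv2.imwrite(f"pics/{n}k.png",a[...,::-1])
    h=cv2.cvtColor(a,cv2.COLOR_RGB2HSV).astype(int);k=((h[...,0]<8)|(h[...,0]>172))&(h[...,1]>150)&(h[...,2]>90)
    w=proj(n,[t+R@np.array([.05,-.05,.13])])[0];yy,xx=np.mgrid[:420,:560];k&=np.hypot(xx-w[0],yy-w[1])<50
    nn,l,st,c=cv2.connectedComponentsWithStats(k.astype(np.uint8));print(n,w,[(c[i].round(1),st[i,4]) for i in range(1,nn) if st[i,4]>4])
E
```

```text
h -9.1 y -18.4 z 170.3 tipz 159.3 yaw err 89.99 F -0.1982080727722722 1.1486038521587463 0.15381316044399937 t 20.425
scene [319.41879318 140.20323458] []
top [377.8431199  181.92354702] []
```

```bash
python3 - <<'E'
import cv2,numpy as np
a=cv2.imread("pics/scenek.png")[80:220,240:370];b=cv2.imread("pics/topk.png")[90:230,300:430]
cv2.imwrite("pics/k1.png",cv2.resize(np.hstack([a,b]),(800,430),interpolation=cv2.INTER_CUBIC))
E
```

```text
(no output)
```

View pics/k1.png

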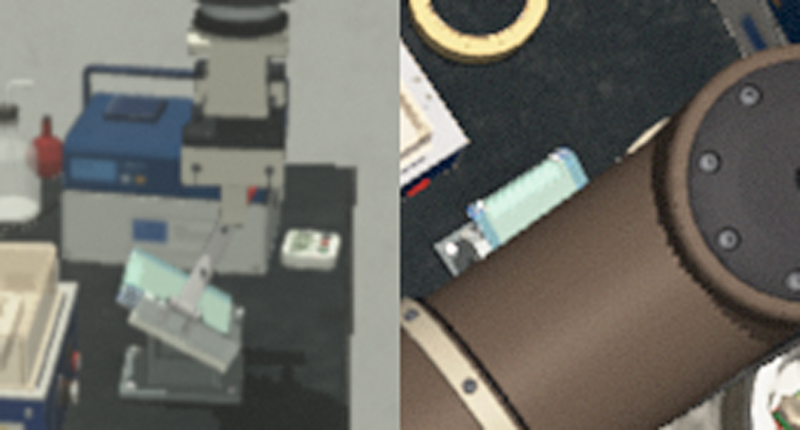

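>>> drive_tool --increments '[[[-1,0.035,0.138,0.045,0],[-1,0.06,0.2,0.09,0],[-1,0.09,0.255,0.135,0],[-1,0.12,0.31,0.19,0],[-1,0.15,0.37,0.245,0]]]'

```text
time_s: 21.15
tcp_pos: [0.5141, 0.0699, 0.1404]
eef_rot: [-180.0, 0.0, 32.6]
contact_force: [-1.5, -0.2, 0.7]
gripper_width: 0.0005
gripper_force: 0.1
```

```bash
python3 st.py
```

```text
h 9.2 y -62.2 z 140.4 tipz 129.4 yaw err 90.01 F -1.3513109041167322 0.5863558606585241 0.6978187906075642 t 21.15
```

>>> drive_tool --increments '[[[-1,0.037,0.045,0.065,0],[-1,0.075,0.08,0.13,0],[-1,0.115,0.1,0.19,0],[-1,0.15,0.115,0.24,0],[-1,0.15,0.115,0.24,0]]]'

```text
time_s: 21.78
tcp_pos: [0.5363, 0.0681, 0.1116]
eef_rot: [-180.0, 0.1, 32.6]
contact_force: [0.1, 0.5, 0.4]
gripper_width: 0.0004
gripper_force: 0.0
```

```bash
python3 st.py
```

```text
h 26.9 y -75.7 z 111.6 tipz 100.6 yaw err 90.00 F 0.40715526857870804 0.380096287532225 0.4347035227733346 t 21.775
```

>>> drive_tool --increments '[[[-1,0,0,0.012,0],[-1,0,0,0.025,0],[-1,0,0,0.025,0]]]'

```text
time_s: 22.15
tcp_pos: [0.5363, 0.0682, 0.1093]
eef_rot: [180.0, -0.0, 32.6]
contact_force: [1.1, 0.1, 0.5]
gripper_width: 0.0005
gripper_force: 0.0
```

>>> drive_tool --increments '[[[-1,0,0,0.01,0],[-1,0,0,0.02,0],[-1,0,0,0.02,0]]]'

```text
time_s: 22.52
tcp_pos: [0.5367, 0.0682, 0.1073]
eef_rot: [180.0, -0.0, 32.6]
contact_force: [-0.8, 0.5, 5.1]
gripper_width: 0.0005
gripper_force: 2.5
```

```bash
python3 st.py
```

```text
h 27.3 y -75.8 z 107.3 tipz 96.3 yaw err 90.02 F -0.4011852788301641 0.7966693701311692 5.1239906055186974 t 22.525
```

>>> drive_tool --increments '[[[-1,0,0,0.01,0],[-1,0,0,0.02,0],[-1,0,0,0.02,0],[-1,0,0,0.02,0]]]'

```text
time_s: 23.02
tcp_pos: [0.5369, 0.0683, 0.1065]
eef_rot: [180.0, -0.1, 32.7]
contact_force: [-7.6, 0.7, 20.0]
gripper_width: 0.0005
gripper_force: 9.8
```

```bash
python3 st.py
```

```text
h 27.5 y -75.8 z 106.5 tipz 95.5 yaw err 90.05 F -5.994930433407051 4.663352346254765 20.01154252217738 t 23.025
```

>>> drive_tool --increments '[[[-1,0,0,-0.1,0],[-1,0,0,-0.5,0],[-1,0,0,-1,0],[-1,-0.35,-0.3,-1,0],[-1,-0.35,-0.3,-1,0]]]'

```text
time_s: 23.65
tcp_pos: [0.479, 0.0757, 0.2253]
eef_rot: [-179.9, -0.1, 32.6]
contact_force: [1.1, 0.5, -0.4]
gripper_width: 0.0003
gripper_force: 0.0
```

```bash
python3 st.py; python3 - <<'E'
from h import *
import pickle
s=r.get_state();m=camera_model("wrist");a=capture("wrist")
pickle.dump((s,m,a),open("w4.pkl","wb"))
cv2.imwrite("pics/w4.png",cv2.resize(a[60:285,150:450,::-1],(800,600),interpolation=cv2.INTER_CUBIC))
E
```

```text
h -17.3 y -38.4 z 225.3 tipz 214.3 yaw err 90.04 F 1.1800151592655943 -0.17101897414175338 -0.4364661621653182 t 23.65
```

View pics/w4.png

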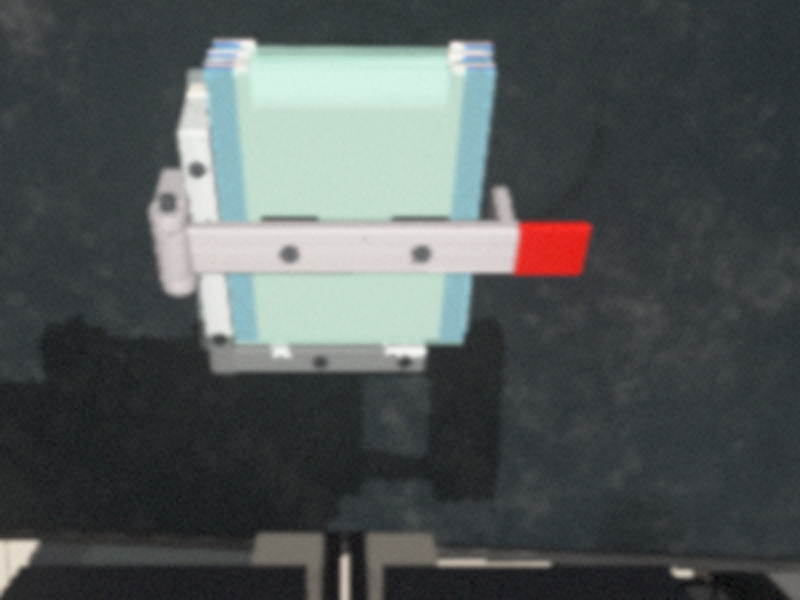

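```bash
python3 - <<'E'
from pose import *
m3=pickle.load(open("w4.pkl","rb"))[1]
for z,l in((.022,[(197,169),(220,340),(320,362),(405,362)]),(.033,[(591,223),(583,276),(520,223),(514,274)]),(.02,[(234,343),(465,344),(495,70),(205,70)]),(.015,[(207,61),(494,60)]),(.01,[(210,52),(493,52)]),(.005,[(213,42),(492,43)])):
    for u in l:print(z,u,onpl(m3,(u[0]*.375+150,u[1]*.375+60),z))
E
```

```text
0.022 (197, 169) [72.1  3.8 22. ]
0.022 (220, 340) [ 5.   3.6 22. ]
0.022 (320, 362) [ -5.3 -30.9  22. ]
0.022 (405, 362) [ -5.2 -61.1  22. ]
0.033 (591, 223) [  60.9 -112.1   33. ]
0.033 (583, 276) [  41.5 -113.4   33. ]
0.033 (520, 223) [ 60.9 -91.2  33. ]
0.033 (514, 274) [ 42.2 -91.9  33. ]
0.02 (234, 343) [ 1.9 -0.8 20. ]
0.02 (465, 344) [  1.5 -81.9  20. ]
0.02 (495, 70) [101.4 -80.5  20. ]
0.02 (205, 70) [101.3  -1.5  20. ]
0.015 (207, 61) [101.5  -1.5  15. ]
0.015 (494, 60) [101.9 -80.7  15. ]
0.01 (210, 52) [101.7  -1.9  10. ]
0.01 (493, 52) [101.8 -81.   10. ]
0.005 (213, 42) [102.3  -2.3   5. ]
0.005 (492, 43) [102.1 -81.2   5. ]
```

```bash
python3 -c "
from plant import job
print(job.close_job())"
```

```text
the job is handed in; nothing more can be done
None
```

I handed the job in with all four plates tapped against both stops, measuring about 1 to 2 mm from flush, and the keeper bar pressed shut. That agrees with the last picture, and the arm was clear of everything. The judge returned no verdict, and I did not re-check the bystanders at the end.

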